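# Change over two light-curing boxes in a dental laboratory

## Task

Two small light-curing boxes stand on the bench: the work in the one with the amber door is cured, and fresh work waits in the one whose blue door hangs open. Pull the amber door all the way down until it lies level, and push the blue door up until it is fully shut. Leave the tin of yellow capsules and the loose stone model where they are.

Things in the scene. Friction and masses are not known exactly. Their poses are not given: they have to be found in the camera images.
- amber_handle (a point): Middle of the amber door's handle bar: round, 12 mm thick, 124 long, its axis 45 mm beyond the door's upper edge. Door 12 x 180 x 105 mm high on the front of a fixed white box 160 mm high; it swings down to the robot. Axes turn with the door: z from hinge to bar, y along the bar, x into the box when shut. Hinge line: 150 mm along -z, 55 mm above the bench. Starts shut or up to 6 deg ajar.
- blue_handle (a point): Middle of the blue door's handle bar, on a twin box; sizes and axes as for amber_handle. Starts 40 to 75 degrees down from shut. Both doors: shut, z is straight up and the bar 205 mm above the bench; fully down (90 degrees), z is level and the bar 55 mm up. 300 g; a stiff hinge holds the door where it is left, up to 4 N at the bar moves it. Boxes stand either way round, yaw up to 12 degrees.
- tin: Open steel tin, 90 x 120 x 35 mm high, with yellow and white capsules in it, loose on the bench beside the boxes; origin at the centre of its underside, z up. To be left alone.
- stone_model: Loose off-white plaster dental model, round, 64 mm across and 32 mm high, with a row of teeth on top; origin at the centre of its underside, z up. To be left alone.

How it is judged:
By the outcome, as a careful person would: the job done as asked, in the order asked, and still so for the second after the job is handed in, with the robot touching nothing.
It also fails if it takes over 54 s, if anything falls off the work surface, if the arm or the gripper's body presses on something with over 40 N, if the wrist force passes 120 N, or if a joint passes its speed limit or range.

## Robot

A 7-joint arm with a two-finger parallel gripper is mounted at the origin on the work surface. World frame = base frame: x ahead of the robot, y to its left, z up, the work surface at z = 0. Lengths are in m, angles in rad, forces in N, time in s.
With the tool pointing down it reaches from about 0.35 to 0.775 m from the base axis. Payload 3.1 kg.
Tool frame: the origin (TCP) lies between the finger pads; the fingertips stand 17 mm ahead of it and the grasp point (between the pads) lies 2 mm behind it; z points along the fingers, y is the line along which they close (so a half turn about z gives the same grasp; the last joint's range is limited). The gripper opens to 85 mm and grips with 20 to 120 N. Pads are 22 mm wide; open, the fingers measure 114 mm over their backs; the gripper's body (76 mm by 85 mm) begins 54 mm behind the grasp point. The pads swing forward as they close: fully open they stand 13 mm farther back than shut.
Start: joints at [-0.042, 0.311, 0.014, 1.512, -0.004, 1.319, -0.027], TCP at [0.55, 0, 0.248] pointing down, gripper open.
Joint ranges: [-2.7, 2.7], [-0.3, 1.91], [-1.27, 1.3], [0.12, 2.57], [-1.44, 4.58], [0.2, 2.03], [-3.05, 3.05]. Speed limits (rad/s): [2.79, 2.79, 3.14, 3.14, 3.14, 3.14, 3.14].

## Interface

Orientations are given as a rotation vector (axis times angle).
In Python, from workcell import monitor, viewer, ticket gives the robot as it stands.
- The arm moves only by the shell command python3 -m inch 'ROWS' [FORCE]. ROWS is JSON, a list that holds one entry, the list of rows, each a list of 7 numbers: the shift along the tool's x, y, z in mm, then the turn, a rotation vector about the tool's x, y, z in rad, then the opening, from -1 (shut) to 1 (fully open), so that 0 is half open. A call has 1 to 12 rows; each row is the pose to reach, as a shift and turn from the pose commanded when the call began, along the tool's axes at that moment; what a row does not reach only later rows make up. A row lasts 1/8 s, in which the tool goes at most 62.5 mm and 10.7 degrees, less where a joint would pass 70% of its speed; a pose out of reach is approached as far as the arm can. A call with a gripper value outside its range is refused whole. The fingers move at their own pace and stop on an object; FORCE is the grip in N (left out, the last holds). Time passes only in rows, so rows that repeat a pose let the fingers close. It gives the time, the measured TCP pose, the force, the opening and the grip force at its end, in the units of the state.
- monitor.state(): the state, without advancing time (a new reading comes with each control period).
- viewer.snapshot(name): name is "scene" or "side" or "wrist"; returns the picture (400x640x3 uint8, blue, green, red); there is no depth.
- viewer.calibration(name): a dict with "fx", "fy", "cx", "cy" (pixels), "R" (3x3) and "t" (3): a world point X has camera coordinates R X + t. Camera axes: x right, y down, z forward; pixel columns grow to the right and rows downward; lengths in m; the calibration is good to about 2 mm. A picture is of the moment at which its call begins: read the wrist's pose just before it. calibration takes no time and is no camera call; for the wrist camera it gives the pose at the moment of the call.
- ticket.sign_off(): hands the job in; it is judged then, once.
The state is a dict: "clock": time; "joints": joint angles; "dq": joint speeds; "joint_torque": joint torques, N m; "tool_pos": TCP position; "eef_rot": TCP orientation; "ft_force": force on the tool from outside, world axes, zero at the start; "ft_torque": the same for the moment, N m; "width": finger opening in m; "grip_force": force on a finger pad.
Only numpy, scipy, OpenCV 4.12 (cv2) and the standard library are available. Lean on these libraries where they do the work, as an engineer would, in place of code of your own. Each camera call takes 0.05 s, during which the arm holds its last target. There are 200 camera calls.

## Working session

There is one attempt and no reset: what is moved stays moved. The work goes in short steps, Python scripts to look and compute and a shell command to move; the robot and the scene stay as the last step left them, time stands still between calls to the robot, and variables do not carry over. Pictures are saved under pics/ and viewed, at most 10 in all, crops included, and the job is handed in when it is done.

```bash
mkdir -p pics; ls; python3 - <<'E'
from workcell import monitor, viewer, ticket
import cv2
for n in ("scene","side"):
    cv2.imwrite(f"pics/{n}0.png",viewer.snapshot(n)); c=viewer.calibration(n); print(n,c)
s=monitor.state(); print(s)
E
```

```text
pics
scene {'fx': 480.159223715022, 'fy': 480.159223715022, 'cx': 312.64354862079523, 'cy': 200.18349047773796, 'R': array([[ 0.25408671,  0.96687073, -0.02451393],
       [ 0.49533353, -0.15185597, -0.85532711],
       [-0.83071333,  0.20518468, -0.51750807]]), 't': array([-0.13882892, -0.12986825,  1.79167173])}
side {'fx': 494.92134121274927, 'fy': 494.92134121274927, 'cx': 320.1445825780152, 'cy': 198.1396601165952, 'R': array([[-0.71906022, -0.69493535, -0.00415552],
       [-0.46702863,  0.48765241, -0.73761737],
       [ 0.51462283, -0.52845056, -0.67520615]]), 't': array([0.4077564 , 0.36745582, 1.360217  ])}
{'clock': 0.1, 'joints': array([-0.04169713,  0.31167981,  0.014031  ,  1.51288517, -0.00439071,
        1.31922304, -0.0272036 ]), 'dq': array([ 2.70603183e-05,  3.95984379e-04, -6.69449475e-04, -3.58754438e-03,
        1.13214246e-03, -2.57297453e-04, -2.30071844e-03]), 'joint_torque': array([ 1.58822681e-03, -3.80853546e+01,  1.46967340e-01, -2.31242698e+01,
        1.21570277e-02,  8.10778613e-03,  3.56746978e-05]), 'tool_pos': array([ 5.49380473e-01, -9.41650831e-06,  2.47315705e-01]), 'eef_rot': array([-2.2203752 , -2.22045564,  0.00252391]), 'ft_force': array([-0.2441366 , -0.20991859,  0.17361793]), 'ft_torque': array([ 0.05504909, -0.03591594, -0.02133534]), 'grip_force': 0.0, 'width': 0.08535342883737723}
```

View pics/scene0.png

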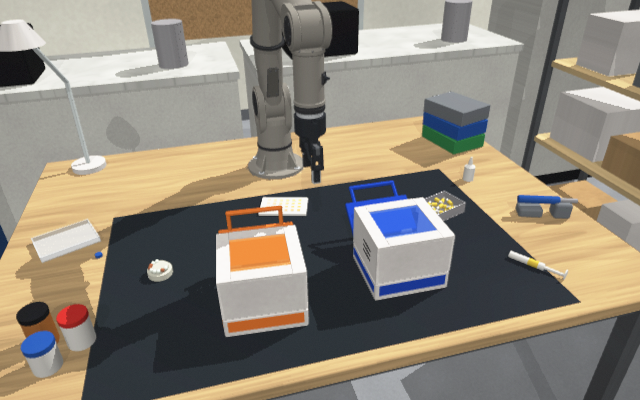

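View pics/side0.png

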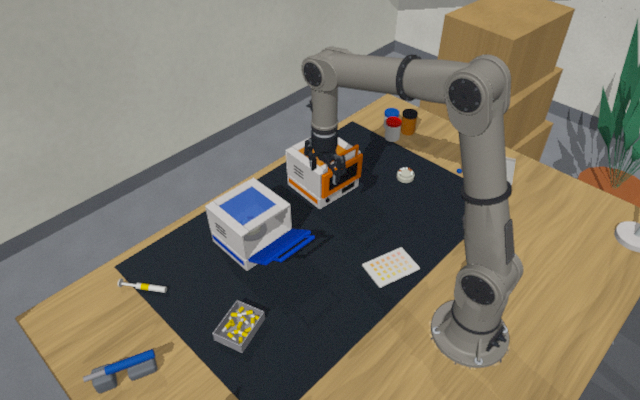

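The scene view shows the amber handle at about (255,218), on the -y side, and the blue handle at about (373,188), on the +y side. In the side view the gripper hides the amber bar. I'll zoom in and add the wrist view.

```bash
python3 - <<'E'
from workcell import monitor, viewer
import cv2,numpy as np
a=cv2.imread("pics/scene0.png");b=cv2.imread("pics/side0.png");w=viewer.snapshot("wrist");cv2.imwrite("pics/wrist0.png",w)
f=lambda im,x,y,W,H,s:cv2.resize(im[y:y+H,x:x+W],None,fx=s,fy=s,interpolation=cv2.INTER_CUBIC)
top=np.hstack([f(a,215,195,100,75,4),f(a,335,175,100,75,4)])
bot=np.hstack([f(b,240,210,100,75,4),cv2.resize(w,(400,250))[:,:] if 0 else cv2.copyMakeBorder(cv2.resize(w,(400,250)),0,50,0,0,0)])
cv2.imwrite("pics/m1.png",np.vstack([top,bot]))
E
```

```text
(no output)
```

View pics/m1.png

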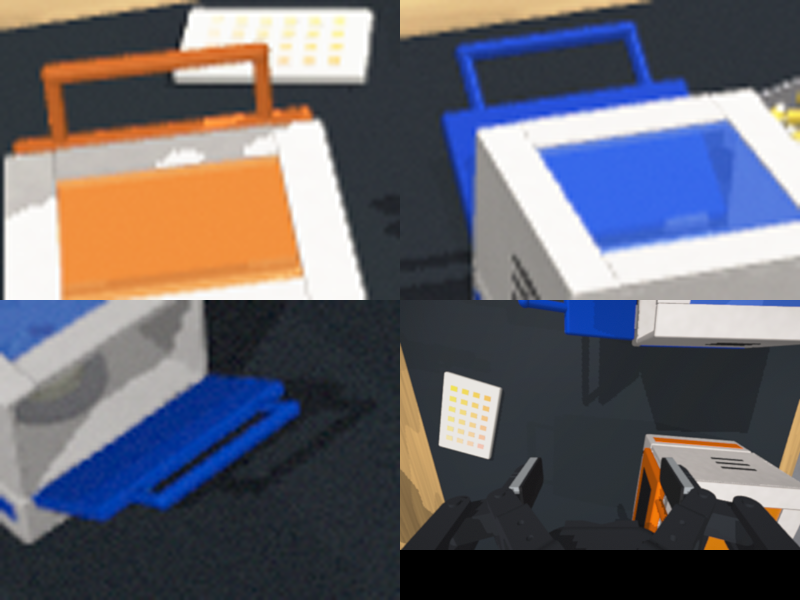

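The top-left crop shows the amber bar ends at scene (226.3,213) and (282,207.5). The blue bar ends are at scene (350,187) and (393,182), and at side (313,236.7) and (278.7,259.2). I'll triangulate from these.

```bash
cat > h.py <<'E'
import numpy as np
from workcell import monitor, viewer
from scipy.spatial.transform import Rotation as Ro
def ray(n,u,v,c=None):
    c=c or viewer.calibration(n); R=np.array(c["R"]); o=-R.T@c["t"]
    d=R.T@[(u-c["cx"])/c["fx"],(v-c["cy"])/c["fy"],1]; return o,d/np.linalg.norm(d)
def plane(n,u,v,z,c=None):
    o,d=ray(n,u,v,c); return o+d*(z-o[2])/d[2]
def tri(r1,r2):
    (a,d),(b,e)=r1,r2
    s=np.linalg.lstsq(np.c_[d,-e],b-a,rcond=None)[0]; p,q=a+s[0]*d,b+s[1]*e
    return (p+q)/2,np.linalg.norm(p-q)
def off(p):
    s=monitor.state(); return Ro.from_rotvec(s["eef_rot"]).inv().apply(np.array(p)-s["tool_pos"])*1e3
E
python3 - <<'E'
from h import *
np.set_printoptions(precision=4,suppress=True)
for z in (.205,.2):
    a,b=plane("scene",226.3,213,z),plane("scene",282,207.5,z)
    print("amber",z,a,b,(a+b)/2,np.linalg.norm(b-a),np.degrees(np.arctan2(-(b-a)[0],(b-a)[1])))
# amber box top corners front edge (door plane) z=.16, and blue
for n,u,v in (("scene",216,234.5),("scene",296,225.5),("scene",454.5-0,204)): print(n,u,plane(n,u,v,.16))
p,e=tri(ray("scene",350,187),ray("side",313,236.7)); q,f=tri(ray("scene",393,182),ray("side",278.7,259.2))
print("blue",p,e,q,f,(p+q)/2,np.linalg.norm(p-q),np.degrees(np.arctan2(-(q-p)[0],(q-p)[1])))
E
```

```text
amber 0.205 [ 0.6092 -0.2222  0.205 ] [ 0.6236 -0.0909  0.205 ] [ 0.6164 -0.1566  0.205 ] 0.1320572577127007 -6.293861427747003
amber 0.2 [ 0.6011 -0.2219  0.2   ] [ 0.6157 -0.0896  0.2   ] [ 0.6084 -0.1558  0.2   ] 0.13314375256109043 -6.293861427747054
scene 216 [ 0.6249 -0.2534  0.16  ]
scene 296 [ 0.6428 -0.0629  0.16  ]
scene 454.5 [0.6649 0.3481 0.16  ]
blue [0.4669 0.1333 0.1387] 0.000978368407244336 [0.4758 0.26   0.1387] 0.0011687845570259752 [0.4713 0.1966 0.1387] 0.1269807439909505 -4.025991875329028
```

```bash
python3 -m inch '[[[-60,10,-15,0,0,0.05,1],[-120,20,-30,0,0,0.1,1],[-180,30,-40,0,0,0.1,1],[-240,40,-50,0,0,0.1,1],[-250,40,-50,0,0,0.1,1],[-250,40,-50,0,0,0.1,1]]]' 40; python3 - <<'E'
from h import *
import cv2
c=viewer.calibration("wrist");w=viewer.snapshot("wrist");s=viewer.snapshot("side")
import pickle;pickle.dump(c,open("c1.pkl","wb"))
cv2.imwrite("pics/w1.png",w);cv2.imwrite("pics/s1.png",s)
cv2.imwrite("pics/m2.png",np.vstack([cv2.resize(w,(560,350)),cv2.resize(s[110:220,260:500],(536,245))[:,:] if 0 else cv2.copyMakeBorder(cv2.resize(s[120:200,270:410],(428,245)),0,0,0,132,0)]))
E
```

```text
clock: 0.9
tool_pos: [0.5896, -0.2505, 0.2974]
eef_rot: [-2.33, -2.104, 0.001]
ft_force: [0.1, 0.8, -0.8]
width: 0.0854
grip_force: 0.0
```

View pics/m2.png

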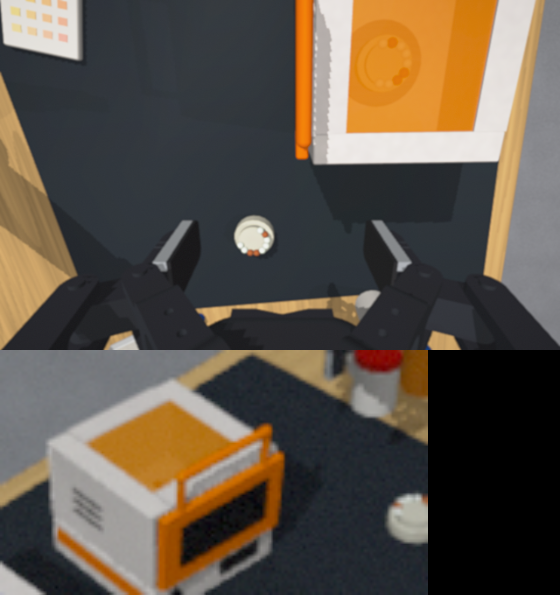

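The side crop shows the amber bar ends at side (329.2,161.8) and (357,146.8), and the stone is clear of the box. Next I'll triangulate the bar and locate the stone.

```bash
python3 - <<'E'
from h import *
np.set_printoptions(precision=4,suppress=True)
p,e=tri(ray("scene",226.3,213),ray("side",357,146.8)); q,f=tri(ray("scene",282,207.5),ray("side",329.2,161.8))
print("amber",p,e,q,f,(p+q)/2,np.linalg.norm(p-q))
print("stone",plane("scene",160,270,.02),"tin",plane("scene",444,206,.02))
import pickle;c=pickle.load(open("c1.pkl","rb"))
for v in (60,140): print(plane("wrist",300*640/560,v*400/350,.205,c))
E
```

```text
amber [ 0.6063 -0.2208  0.202 ] 0.0032843897700425063 [ 0.6175 -0.0921  0.2028] 0.005024653737195617 [ 0.6119 -0.1565  0.2024] 0.12917410003052762
stone [ 0.5385 -0.4085  0.02  ] tin [0.4681 0.4407 0.02  ]
[ 0.6113 -0.1615  0.205 ]
[ 0.6064 -0.2199  0.205 ]
```

```bash
python3 -m inch '[[[50,7,0,0,0,0,1],[96,13,0,0,0,0,1],[96,13,50,0,0,0,1],[96,13,96,0,0,0,1],[96,13,96,0,0,0,0],[96,13,96,0,0,0,-0.5],[96,13,96,0,0,0,-1],[96,13,96,0,0,0,-1],[96,13,96,0,0,0,-1],[96,13,96,0,0,0,-1]]]' 40
```

```text
clock: 2.25
tool_pos: [0.6139, -0.1561, 0.2045]
eef_rot: [2.327, 2.106, 0.004]
ft_force: [-0.7, -0.4, 5.8]
width: 0.0104
grip_force: 39.1
```

```bash
python3 -m inch '[[[0,-12,1.5,0,0,0,-1],[0,-25,4,0,0,0,-1],[0,-37,8,0,0,0,-1],[0,-49,13,0,0,0,-1],[0,-61,19,0,0,0,-1],[0,-72,26,0,0,0,-1],[0,-82,34,0,0,0,-1],[0,-82,34,0,0,0,-1]]]' 20
```

```text
clock: 3.25
tool_pos: [0.529, -0.1487, 0.1694]
eef_rot: [-2.33, -2.106, 0.004]
ft_force: [-5.6, -0.9, 7.4]
width: 0.0107
grip_force: 42.5
```

```bash
python3 -m inch '[[[0,-10,9,0,0,0,-1],[0,-19,18,0,0,0,-1],[0,-27,29,0,0,0,-1],[0,-34,40,0,0,0,-1],[0,-40,52,0,0,0,-1],[0,-45,64,0,0,0,-1],[0,-49,76,0,0,0,-1],[0,-52,89,0,0,0,-1],[0,-53,97,0,0,0,-1],[0,-53,97,0,0,0,-1]]]' 20
```

```text
clock: 4.5
tool_pos: [0.4732, -0.1438, 0.0694]
eef_rot: [-2.326, -2.102, 0.012]
ft_force: [-6.4, -3.0, -0.9]
width: 0.0105
grip_force: 45.6
```

```bash
python3 -m inch '[[[0,-1,8,0,0,0,-1],[0,-1,14,0,0,0,-1],[0,-1,20,0,0,0,-1],[0,-1,24,0,0,0,-1],[0,-1,24,0,0,0,-1]]]' 20; python3 - <<'E'
from h import *
import cv2
s=viewer.snapshot("side");w=viewer.snapshot("scene");cv2.imwrite("pics/s2.png",s)
cv2.imwrite("pics/m3.png",np.hstack([cv2.resize(s[120:240,270:390],(400,400)),cv2.resize(w[190:310,200:320],(400,400))]))
E
```

```text
clock: 5.12
tool_pos: [0.4715, -0.1437, 0.0462]
eef_rot: [-2.326, -2.101, 0.014]
ft_force: [-8.8, -2.1, 4.6]
width: 0.0108
grip_force: 47.0
```

View pics/m3.png

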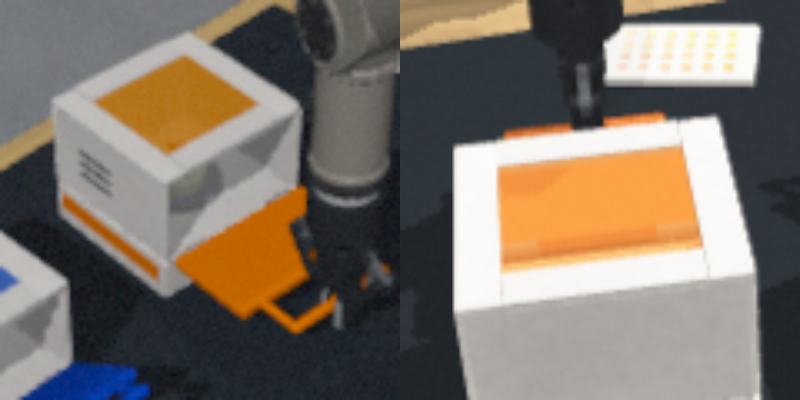

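The side crop shows the amber door near level, with the fingers still on the bar. The force on the tool is low, so I'll press a little further to find the stop.

```bash
python3 -m inch '[[[0,0,3,0,0,0,-1],[0,0,6,0,0,0,-1],[0,0,6,0,0,0,-1]]]' 60
```

```text
clock: 5.6
tool_pos: [0.4715, -0.1437, 0.0452]
eef_rot: [-2.325, -2.1, 0.013]
ft_force: [-20.2, 0.9, 41.0]
width: 0.0101
grip_force: 60.7
```

```bash
python3 -m inch '[[[0,2,-2,0,0,0,-1],[0,2,-3,0,0,0,-0.4],[0,2,-3,0,0,0,-0.4],[0,2,-3,0,0,0,-0.4],[0,2,-10,0,0,0,-0.4],[0,2,-30,0,0,0,-0.4],[0,2,-80,0,0,0,-0.4],[0,2,-140,0,0,0,-0.4],[0,2,-200,0,0,0,-0.4],[0,2,-230,0,0,0,-0.4],[0,2,-230,0,0,0,-0.4]]]' 40
```

```text
clock: 6.98
tool_pos: [0.4819, -0.1426, 0.2749]
eef_rot: [2.323, 2.104, 0.009]
ft_force: [0.4, -0.6, -0.5]
width: 0.0255
grip_force: 0.0
```

```bash
python3 -m inch '[[[60,-9,0,-0.12,0,0,0],[120,-18,0,-0.25,0,-0.01,0],[180,-30,0,-0.37,0,-0.02,0],[230,-40,0,-0.5,0,-0.03,0],[230,-40,0,-0.5,0,-0.03,0],[230,-40,0,-0.5,0,-0.03,0]]]' 40;  python3 - <<'E'
from h import *
import cv2,pickle
c=viewer.calibration("wrist");w=viewer.snapshot("wrist");s=viewer.snapshot("side")
pickle.dump(c,open("c2.pkl","wb"));cv2.imwrite("pics/w3.png",w);cv2.imwrite("pics/s3.png",s)
cv2.imwrite("pics/m4.png",np.vstack([cv2.resize(w,(560,350)),np.hstack([cv2.resize(s[120:220,260:380],(280,233)),cv2.resize(s[180:280,200:320],(280,233))])]))
E
```

```text
clock: 7.72
tool_pos: [0.4619, 0.0902, 0.2703]
eef_rot: [1.999, 1.866, 0.466]
ft_force: [1.1, -0.7, 0.0]
width: 0.0423
grip_force: 0.0
```

View pics/m4.png

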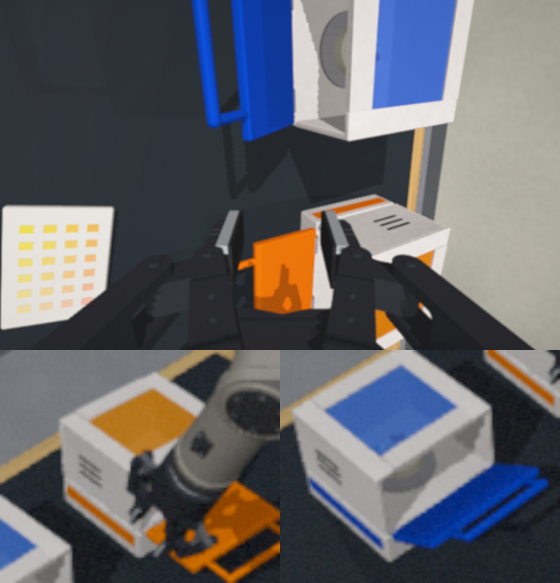

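The wrist view shows the blue bar's near end at montage (211,122), and the amber door lies flat. I'll check the bar position and compute the offset to it.

```bash
python3 - <<'E'
from h import *
import pickle;c=pickle.load(open("c2.pkl","rb"))
np.set_printoptions(precision=4,suppress=True)
k=640/560
for u,v in ((211,122),(198,5)): print(plane("wrist",u*k,v*k,.1387,c))
print(off([.4713,.1966,.1387]))
s=monitor.state();print(Ro.from_rotvec(s["eef_rot"]).as_matrix())
E
```

```text
[0.4668 0.1316 0.1387]
[0.4697 0.2197 0.1387]
[108.8742 -62.6157 115.6081]
[[ 0.0741  0.876   0.4767]
 [ 0.9972 -0.0617 -0.0417]
 [-0.0071  0.4784 -0.8781]]
```

```bash
python3 -m inch '[[[50,-30,0,0,0,0,-0.25],[109,-63,0,0,0,0,-0.25],[109,-63,30,0,0,0,-0.25],[109,-63,60,0,0,0,-0.25],[109,-63,90,0,0,0,-0.25],[109,-63,117,0,0,0,-0.25],[109,-63,117,0,0,0,-0.25],[109,-63,117,0,0,0,-0.6],[109,-63,117,0,0,0,-1],[109,-63,117,0,0,0,-1],[109,-63,117,0,0,0,-1]]]' 30
```

```text
clock: 9.2
tool_pos: [0.4712, 0.1983, 0.1386]
eef_rot: [1.997, 1.864, 0.47]
ft_force: [-1.1, -0.8, 0.9]
width: 0.0108
grip_force: 29.5
```

```bash
python3 -m inch '[[[0,7,-3,0,0,0,-1],[0,14,-6,0,0,0,-1],[0,27,-11,0,0,0,-1],[0,39,-14,0,0,0,-1],[0,52,-16,0,0,0,-1],[0,65,-17,0,0,0,-1],[0,78,-17,0,0,0,-1],[0,91,-15,0,0,0,-1],[0,91,-15,0,0,0,-1]]]' 25
```

```text
clock: 10.32
tool_pos: [0.5449, 0.1962, 0.1962]
eef_rot: [1.996, 1.866, 0.477]
ft_force: [1.3, 5.0, 0.5]
width: 0.011
grip_force: 29.6
```

```bash
python3 -m inch '[[[0,13,2,0,0,0,-1],[0,26,6,0,0,0,-1],[0,38,11,0,0,0,-1],[0,44,14,0,0,0,-1],[0,50,16,0,0,0,-1],[0,50,16,0,0,0,-1]]]' 25
```

```text
clock: 11.08
tool_pos: [0.5945, 0.1944, 0.205]
eef_rot: [1.996, 1.87, 0.476]
ft_force: [-0.3, 7.2, -2.4]
width: 0.0108
grip_force: 29.4
```

```bash
python3 -m inch '[[[0,2.6,1.4,0,0,0,-1],[0,5.3,2.9,0,0,0,-1],[0,7,4,0,0,0,-1],[0,7,4,0,0,0,-1]]]' 25
```

```text
clock: 11.58
tool_pos: [0.597, 0.1942, 0.2047]
eef_rot: [1.998, 1.874, 0.465]
ft_force: [-22.8, 2.7, 15.8]
width: 0.0109
grip_force: 31.8
```

```bash
python3 -m inch '[[[0,0,0,0,0,0,0.3],[0,-2,-1,0,0,0,0.3],[0,-2,-1,0,0,0,0.3],[0,-2,-1,0,0,0,0.3],[0,-2,-20,0,0,0,0.3],[0,-2,-50,0,0,0,0.3],[0,-2,-90,0,0,0,0.3],[0,-2,-130,0,0,0,0.3],[0,-2,-130,0,0,0,0.3]]]' 25;  python3 - <<'E'
from h import *
import cv2
w=viewer.snapshot("scene");s=viewer.snapshot("side");t=viewer.snapshot("wrist")
cv2.imwrite("pics/a5.png",w);cv2.imwrite("pics/s5.png",s)
cv2.imwrite("pics/m5.png",np.vstack([np.hstack([cv2.resize(w[180:300,200:360],(400,300)),cv2.resize(w[160:280,320:480],(400,300))]),np.hstack([cv2.resize(s[120:240,270:430],(400,300)),cv2.resize(s[160:280,190:350],(400,300))])]))
E
```

```text
clock: 12.7
tool_pos: [0.5391, 0.1973, 0.3232]
eef_rot: [1.992, 1.862, 0.481]
ft_force: [-0.7, 0.4, -0.3]
width: 0.0554
grip_force: 0.0
```

View pics/m5.png

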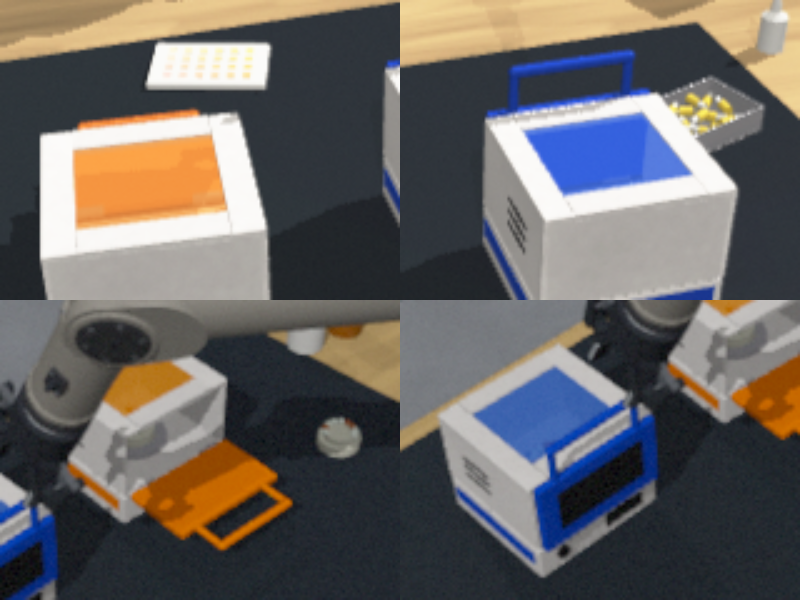

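Both doors look right. I'll check both bar heights numerically before handing in.

```bash
python3 - <<'E'
from h import *
np.set_printoptions(precision=4,suppress=True)
for z in (.055,.065):
    a,b=plane("side",358,218,z),plane("side",386,200,z); print(z,(a+b)/2,np.linalg.norm(a-b))
# blue: scene ends, side ends
p,e=tri(ray("scene",320+513/2.5,160+70/2.5),ray("side",190+632/2.5,160+104/2.5)); q,f=tri(ray("scene",320+630/2.5,160+55/2.5),ray("side",190+550/2.5,160+175/2.5))
print(p,e,q,f,(p+q)/2)
p,e=tri(ray("scene",524,1),ray("side",1,1))
E
```

```text
0.055 [ 0.4693 -0.1481  0.055 ] 0.13155346583066754
0.065 [ 0.4631 -0.1396  0.065 ] 0.13039559102215645
[0.4263 0.2721 0.3111] 0.7734664736605641 [0.4655 0.3541 0.2994] 0.777557063436483 [0.4459 0.3131 0.3052]
```

```bash
python3 - <<'E'
from h import *
np.set_printoptions(precision=4,suppress=True)
p,e=tri(ray("scene",320+113/2.5,160+70/2.5),ray("side",190+232/2.5,160+104/2.5)); q,f=tri(ray("scene",320+230/2.5,160+55/2.5),ray("side",190+150/2.5,160+175/2.5))
print(p,e,q,f,(p+q)/2)
E
```

```text
[0.5881 0.1339 0.201 ] 0.0018725030262147177 [0.5771 0.2696 0.1904] 0.00233285150159259 [0.5826 0.2018 0.1957]
```

```bash
python3 - <<'E'
from h import *
import cv2
np.set_printoptions(precision=4,suppress=True)
a=cv2.imread("pics/a5.png")[170:215,345:425];s=cv2.imread("pics/s5.png")[190:250,235:305]
cv2.imwrite("pics/m6.png",np.hstack([cv2.resize(a,(480,270),interpolation=2),cv2.resize(s,(315,270),interpolation=2)]))
E
```

```text
(no output)
```

View pics/m6.png

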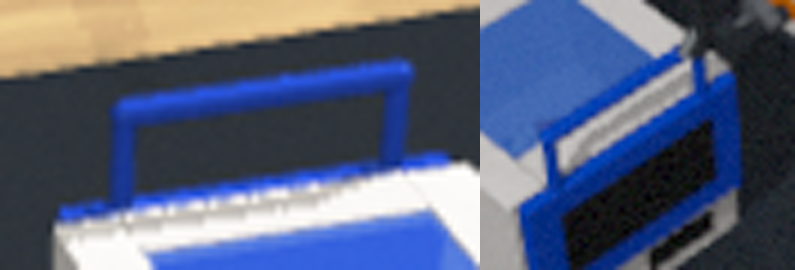

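The crops put the blue bar ends at scene (365,187.8) and (412.5,182), and at side (281.7,201.1) and (250.1,220.4).

```bash
python3 - <<'E'
from h import *
np.set_printoptions(precision=4,suppress=True)
p,e=tri(ray("scene",365,187.8),ray("side",281.7,201.1)); q,f=tri(ray("scene",412.5,182),ray("side",250.1,220.4))
print(p,e,q,f,(p+q)/2)
E
```

```text
[0.5904 0.1341 0.2024] 0.004981228406406106 [0.5966 0.2563 0.2038] 0.005903168988224022 [0.5935 0.1952 0.2031]
```

```bash
python3 -c "
from workcell import ticket; print(ticket.sign_off())"
```

```text
the job is handed in; nothing more can be done
None
```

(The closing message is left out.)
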